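Slide the bath pot along the hotplate to its stop

ROBOT

A 6-joint arm with a two-finger parallel gripper is mounted at the origin on a cart in front of the work surface, level with it; the furniture and walls round the work are solid. World frame = base frame: x ahead of the robot, y to its left, z up, the work surface at z = 0. Lengths are in m, angles in degrees, forces in N, time in s.
With the tool pointing down it reaches from about 0.25 to 0.725 m from the base axis. Payload 9.7 kg.
Tool frame: the origin (TCP) lies between the finger pads; the fingertips stand 19 mm ahead of it and the grasp point (between the pads) is the TCP; z points along the fingers, y is the line along which they close (so a half turn about z gives the same grasp; the last joint's range is limited). The gripper opens to 85 mm and grips with 20 to 120 N. Pads are 22 mm wide; open, the fingers measure 114 mm over their backs; the gripper's body (76 mm by 85 mm) begins 54 mm behind the grasp point. The pads swing forward as they close: fully open they stand 13 mm farther back than shut.
Start: joints at [75.401, 4.979, 10.078, 95.1, 0, 90], TCP at [0.139, 0.532, 0.25] pointing down, gripper open.
Joint ranges: [-179.16, 179.16], [-48.56, 103.87], [-65.8, 70.77], [-126.05, 130.52], [-82.76, 87.17], [-180, 180]. Speed limits (degrees/s): [127.2, 127.2, 147.25, 180, 180, 180].

INTERFACE

Orientations are given as [roll, pitch, yaw] about the fixed x, y, z axes, in that order (R = Rz(yaw) Ry(pitch) Rx(roll)).
In Python, from workcell import telemetry, camera, calibration, workorder gives the robot as it stands.
- The arm moves only by the tool play_rows, never from a script. Its argument "increments" is a list of rows, each a list of 3 entries, a list of its own where there are three numbers: the shift along the tool's x, y, z in mm, then the turn, a rotation vector about the tool's x, y, z in degrees, then the closure, from 0 (fully open) to 1 (shut). In form: [[[x, y, z], [ax, ay, az], jaw], ...]. A call has 1 to 20 rows; each row is the pose to reach, as a shift and turn from the pose commanded when the call began, along the tool's axes at that moment; what a row does not reach only later rows make up. A row lasts 1/10 s, in which the tool goes at most 50 mm and 8.59 degrees, less where a joint would pass 70% of its speed; a pose out of reach is approached as far as the arm can. A call with a gripper value outside its range is refused whole. The fingers move at their own pace and stop on an object; "grip_force" is the grip in N (left out, the last holds). Time passes only in rows, so rows that repeat a pose let the fingers close. It gives the time, the measured TCP pose, the force, the opening and the grip force at its end, in the units of the state.
- telemetry.get_obs(): the state, without advancing time (a new reading comes with each control period).
- camera(name): name is "scene" or "top" or "wrist"; returns (picture, depth): 400x640x3 uint8, red, green, blue; 400x640 float32, m along the optical axis (not along the pixel's ray), 0 where there is no reading.
- calibration(name): a dict with "vertical_fov" (degrees; the focal length in pixels is half the picture's height over the tangent of half this angle, whatever the lens; pixels are square), "cx", "cy" (the principal point, pixels), "rvec" (rotation vector, rad) and "tvec" (3), from world to camera coordinates, as OpenCV has them; the wrist camera has in their place "hand_eye" (4x4, takes a point from camera to tool coordinates, whose origin is the TCP and whose axes are the flange's). Camera axes: x right, y down, z forward; pixel columns grow to the right and rows downward; lengths in m; the calibration is good to about 2 mm. A picture is of the moment at which its call begins: read the wrist's pose just before it. calibration takes no time and is no camera call.
- workorder.job_done(): hands the job in; it is judged then, once.
The state is a dict: "time": time; "q": joint angles; "qd": joint speeds; "joint_efforts": joint torques, N m; "ee_pos": TCP position; "tcp_rot": TCP orientation; "wrist_force": force on the tool from outside, world axes, zero at the start; "torque": the same for the moment, N m; "opening": finger opening in m; "grasp_force": force on a finger pad.
Only numpy, scipy, OpenCV 4.12 (cv2) and the standard library are available. Lean on these libraries where they do the work, as an engineer would, in place of code of your own. Each camera call takes 0.05 s, during which the arm holds its last target. There are 200 camera calls.

TASK

Move the aluminium bath pot, with the beaker standing in it, from the middle ring of the long hotplate sideways to the outer ring that has the blue-topped steel stop block behind it. Slide it flat on the plate, never lifting or tipping it, and press it against the stop with about 6 N for half a second to be sure that it bears, without pushing the stop along; then let go and leave the pot against the stop. Leave the jar at the other end and the vial standing on the worktop where they are.

Things in the scene. Friction and masses are not known exactly. Their poses are not given: they have to be found in the camera images.
- plate: long low hotplate, fixed, 130 mm deep (its x) by 330 mm long (its y), its white top 22 mm above its origin; origin at the centre of its underside, x points away from the robot, y to the left along its length. Three red rings 81 mm across are printed on the top, centred at x = 0, y = -85, 0 and +85 mm
- pot_center (a point): loose round aluminium pot, 72 mm across, 45 mm high, 0.3 to 0.5 kg, with a recess in which the beaker stands; this point is its centre, 22.5 mm above its underside; x points from the handle to the pot, z up. It starts near the middle ring and drags on the plate with 1.5 to 4 N
- pot_handle (a point): point to grip on the pot's black stub handle, a bar 16 mm wide and 16 mm high that runs from the pot's wall level and straight out along the pot's -x, to 86 mm from the pot's axis; this point is at the middle of the bar's section, 68 mm from the pot's axis and 36 mm above the pot's underside
- beaker_center (a point): glass beaker 49 mm wide (outside of rim) and 56 mm high, standing loose in the pot's recess (54 mm wide, 39 mm deep); this point is its centre, half-way up
- stop: steel stop block, blue top, 110 mm (its x) by 44 mm (its y) by 46 mm high, 2.2 kg, loose on the plate behind one of the outer rings (either end), long side across the plate; origin at the centre of its underside. Held only by friction: it slips when pushed with more than about 9 to 15 N. A pot touching it has its axis 58 mm from the block's centre, about over the centre of that ring
- jar_center (a point): black-lidded jar 68 mm across and 106 mm high, loose, standing on the plate at the end opposite the stop; this point is its centre, half-way up
- shelf_front (a point): middle of the lower front edge of a clear shelf, 8 mm thick, 330 mm long, fixed to the hotplate: 169 mm above the plate's origin, reaching from plate x = -72 mm back to +78 mm, on posts at x = +58, y = +-158 mm. It bars an upright gripper from the pot and its handle: come from the front with the tool tilted about 40 degrees
- vial_by: white-capped sample vial standing upright on the worktop to the right of the hotplate, 26 mm across, 58 mm high, loose; origin at the middle of its underside
There are look-alikes about, which are no part of the job. Of the things that look like the part that bears beaker_center, the larger one is meant.

How it is judged:
By the outcome, as a careful person would: the job done as asked, in the order asked, and still so for the second after the job is handed in, with the robot touching nothing.
It also fails if it takes over 51 s, if anything falls off the work surface, if the arm or the gripper's body presses on something with over 40 N, if the wrist force passes 120 N, or if a joint passes its speed limit or range.

## Working session

There is one attempt and no reset: what is moved stays moved. The work goes in short steps, Python scripts to look and compute and a tool call to move; the robot and the scene stay as the last step left them, time stands still between calls to the robot, and variables do not carry over. Pictures are saved under pics/ and viewed, at most 10 in all, crops included, and the job is handed in when it is done.

Besides the shell and the picture viewer there is one more tool, called after ">>>" as name([rows], argument=value, ...), one row to a line, values as JSON. play_rows: Moves the arm, as the interface text tells. Its arguments: {"type":"object","properties":{"increments":{"type":"array"},"grip_force":{"type":"number"}},"required":["increments"]}

```bash
mkdir -p pics; cat > h.py <<'E'
import numpy as np, cv2
from scipy.spatial.transform import Rotation as R
from workcell import telemetry, camera, calibration, workorder
def intr(c,shape=(400,640)):
    f=shape[0]/2/np.tan(np.radians(c["vertical_fov"])/2); return f,c["cx"],c["cy"]
def tool():
    o=telemetry.get_obs(); T=np.eye(4); T[:3,:3]=R.from_euler('xyz',o["tcp_rot"],degrees=True).as_matrix(); T[:3,3]=o["ee_pos"]; return T
def cam2world(name,T=None):
    c=calibration(name)
    if "hand_eye" in c: return (tool() if T is None else T)@np.array(c["hand_eye"])
    M=np.eye(4); M[:3,:3]=cv2.Rodrigues(np.array(c["rvec"],float))[0]; M[:3,3]=np.ravel(c["tvec"]); return np.linalg.inv(M)
def snap(name,fn):
    W=cam2world(name); p,d=camera(name); cv2.imwrite(f"pics/{fn}.png",p[:,:,::-1]); np.savez(f"pics/{fn}.npz",d=d,W=W,p=p); return p,d,W
def load(fn):
    z=np.load(f"pics/{fn}.npz"); return z["p"],z["d"],z["W"]
def cloud(name,d,W):
    f,cx,cy=intr(calibration(name)); v,u=np.mgrid[:400,:640]
    P=np.stack([(u-cx)/f*d,(v-cy)/f*d,d],-1); return P@W[:3,:3].T+W[:3,3]
def plane(name,W,u,v,z):
    f,cx,cy=intr(calibration(name)); r=W[:3,:3]@np.array([(u-cx)/f,(v-cy)/f,1]); return W[:3,3]+r*(z-W[2,3])/r[2]
E
python3 - <<'E'
from h import *
print(telemetry.get_obs())
for n in("scene","top"):
    snap(n,n+"0"); print(calibration(n), cam2world(n)[:3,3])
print(calibration("wrist"))
E
```

```text
{'time': 0.0, 'q': array([ 7.54021188e+01,  5.01135108e+00,  1.00335086e+01,  9.50999767e+01,
       -1.97539739e-03,  9.00033284e+01]), 'qd': array([-0.05334298,  0.03789196,  0.03183466, -0.09868393, -0.04196713,
        0.01973201]), 'joint_efforts': array([ 7.96847780e-04, -5.20385921e+01,  4.64802396e+01,  1.62375852e-02,
        3.85457724e-05, -8.87445253e-06]), 'ee_pos': array([0.13857386, 0.53203753, 0.24957218]), 'tcp_rot': array([-1.79922181e+02,  1.97991618e-03,  1.65398793e+02]), 'wrist_force': array([0.30114788, 0.30692315, 0.65212759]), 'torque': array([-0.01869801,  0.07331788, -0.02986746]), 'grasp_force': 0.0, 'opening': 0.08526092686001079}
{'vertical_fov': 54.2178984339422, 'cx': 315.7490153578648, 'cy': 194.25751090192668, 'rvec': array([ 1.7399774 , -1.26508067,  0.73125123]), 'tvec': array([-0.52113567,  0.30644014,  0.698404  ])} [-0.27410508 -0.65495569  0.59089384]
{'vertical_fov': 48.20918632481617, 'cx': 309.12745967065973, 'cy': 199.1417107155866, 'rvec': array([ 1.70238424, -1.99431627,  0.69384993]), 'tvec': array([-0.29588689,  0.55124955,  0.73821348])} [-0.07167411 -0.28769866  0.92112787]
{'vertical_fov': 60.0652215967815, 'cx': 315.9256840598255, 'cy': 203.71727698371404, 'hand_eye': array([[-1.32288061e-03, -9.54821825e-01, -2.97175928e-01,
         7.52422360e-02],
       [ 9.99999047e-01, -1.14608023e-03, -7.69163704e-04,
        -3.11207152e-04],
       [ 3.93826838e-04, -2.97176662e-01,  9.54822432e-01,
        -1.23921751e-01],
       [ 0.00000000e+00,  0.00000000e+00,  0.00000000e+00,
         1.00000000e+00]])}
```

View pics/scene0.png

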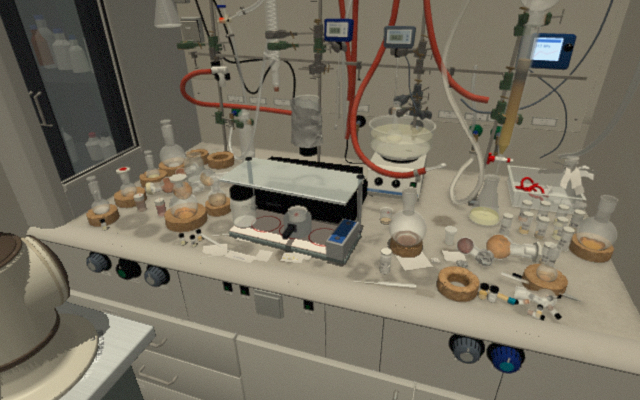

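View pics/top0.png

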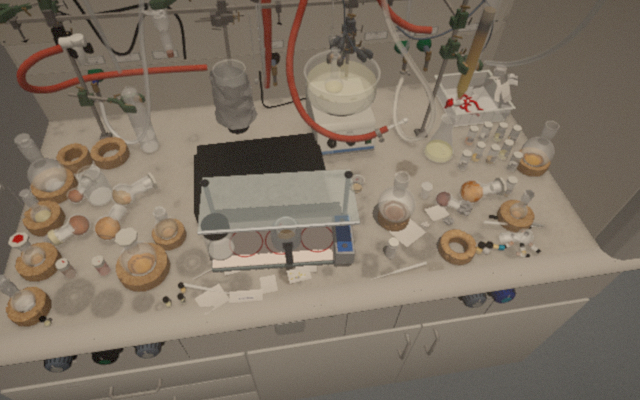

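The plate carries the jar on the left (top 215,235), the pot in the middle (287,238) with its handle towards the front (289,255), and the blue stop on the right (343,240). The vial is to the right, near (393,247). Next I'll take an enlarged crop and measure the depths.

```bash
python3 - <<'E'
from h import *
p,d,W=load("top0"); q,d2,W2=load("scene0")
a=cv2.resize(p[165:280,185:425],None,fx=3.33,fy=3.33,interpolation=cv2.INTER_CUBIC)
cv2.imwrite("pics/ctop.png",a[:,:,::-1])
a=cv2.resize(q[150:275,215:400],None,fx=4.3,fy=4.3,interpolation=cv2.INTER_CUBIC)
cv2.imwrite("pics/cscene.png",a[:,:,::-1])
C=cloud("top",d,W)
for u,v in [(289,258),(288,240),(343,240),(215,235),(393,245),(280,262),(240,262),(285,205),(220,200),(345,200),(343,222)]: print(u,v,C[v,u].round(3))
E
```

```text
289 258 [ 0.44  -0.325  0.065]
288 240 [ 0.488 -0.328  0.064]
343 240 [ 0.466 -0.451  0.068]
215 235 [ 0.484 -0.174  0.127]
393 245 [ 0.441 -0.563  0.059]
280 262 [ 0.458 -0.304  0.023]
240 262 [ 0.474 -0.213  0.02 ]
285 205 [ 0.503 -0.328  0.176]
220 200 [ 0.538 -0.193  0.175]
345 200 [ 0.497 -0.456  0.175]
343 222 [ 0.44  -0.44   0.176]
```

View pics/ctop.png

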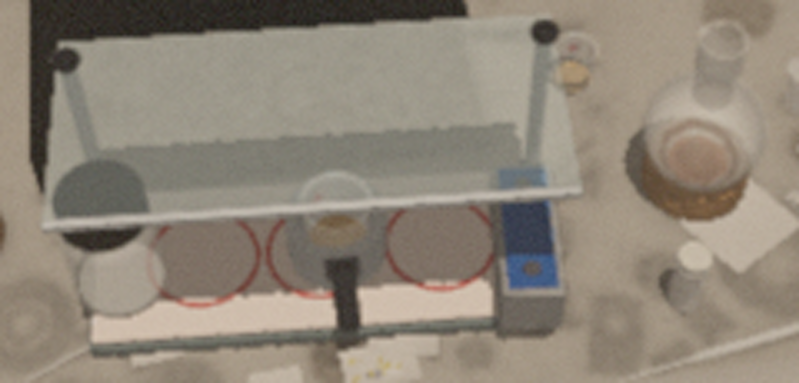

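View pics/cscene.png

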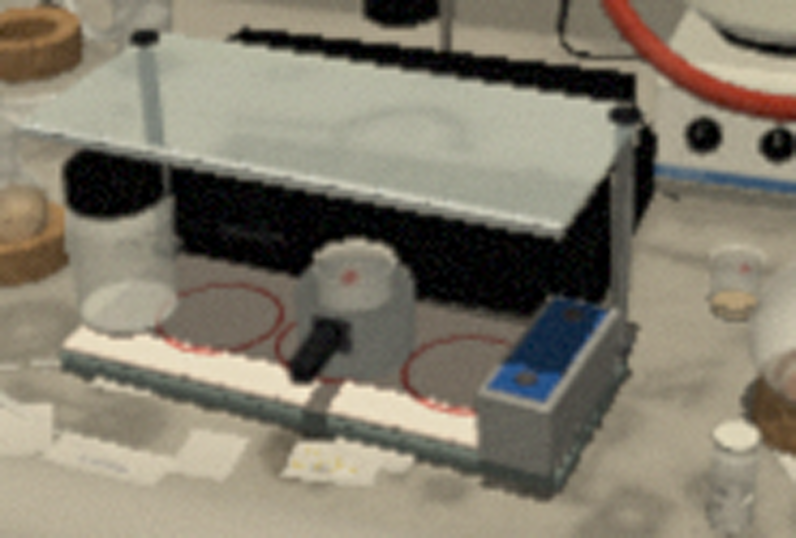

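Things that could be mistaken for the target:
- **Beakers:** the one in the pot (ctop 337,215; scene 297,215) is the larger and sits in the only pot with a handle. A small loose one stands behind on the right (ctop 575,62).
- **Vials:** the white-capped vial to the right of the plate (ctop 695,260) stays where it is. The cluster at far right is not part of the job.
- **Stop:** the only blue-topped block on the plate (ctop 530,240), so the target ring is the right one (ctop 441,245).

The close crop confirms these choices, so I'll measure the plate frame.

```bash
python3 - <<'E'
from h import *
p,d,W=load("top0"); C=cloud("top",d,W)
def pt(u,v,z): return plane("top",W,185+(u+.5)/3.33-.5,165+(v+.5)/3.33-.5,z)
def sh(n,u,v,z): print(n,pt(u,v,z).round(4))
L,Rr=pt(43,226,.177),pt(581,188,.177); print("shelf ends",L,Rr,np.degrees(np.arctan2(*(Rr-L)[:2]*[1,1])), np.linalg.norm(L-Rr))
a,b=pt(205,258,.022),pt(441,244,.022); print("rings",a,b,np.linalg.norm(a-b))
u=(a-b)/np.linalg.norm(a-b); print("plate yaw",np.degrees(np.arctan2(-u[0],u[1])))
sh("handle root",342,262,.066); sh("handle end",347,334,.066); sh("handle end lowfront",348,345,.05)
for n,q in dict(s_fl=(511,289),s_fr=(559,286),s_bl=(498,170),s_br=(546,168)).items(): sh(n,*q,.068)
sh("vial cap",696,256,.058); sh("jar top",100,200,.128)
# pot cloud: handle points dark
m=(C[...,2]>.05)&(C[...,2]<.072)&(C[...,0]>.38)&(C[...,0]<.56)&(C[...,1]>-.39)&(C[...,1]<-.27)
Q=C[m]; dark=p[m].max(1)<60; H=Q[dark&(Q[:,0]<.465)]
print(len(Q),len(H),H.min(0),H.max(0),np.median(H,0))
if len(H)>10:
  k=np.polyfit(H[:,0],H[:,1],1); print("handle line y=kx+c",k,"yaw",np.degrees(np.arctan(k[0])))
E
```

```text
shelf ends [ 0.46030953 -0.14640252  0.177     ] [ 0.43696424 -0.47248222  0.177     ] -175.90496451044103 0.32691432375951657
rings [ 0.52505198 -0.23133145  0.022     ] [ 0.5103549  -0.40013977  0.022     ] 0.16944689821925207
plate yaw -4.975838543214319
handle root [ 0.478  -0.3258  0.066 ]
handle end [ 0.4221 -0.3219  0.066 ]
handle end lowfront [ 0.4229 -0.3221  0.05  ]
s_fl [ 0.4378 -0.4346  0.068 ]
s_fr [ 0.4351 -0.4668  0.068 ]
s_bl [ 0.536  -0.4449  0.068 ]
s_br [ 0.5324 -0.4789  0.068 ]
vial cap [ 0.4498 -0.5672  0.058 ]
jar top [ 0.5101 -0.1738  0.128 ]
458 23 [ 0.43009316 -0.3286267   0.05728024] [ 0.46415173 -0.31918997  0.06763216] [ 0.44047948 -0.32240892  0.0641973 ]
handle line y=kx+c [ 0.07624382 -0.3572878 ] yaw 4.360013600759342
```

```bash
cat >> h.py <<'E'
def tgt(yaw=-4.5,tilt=40):
    t=np.radians(tilt); B=np.array([[-np.cos(t),0,np.sin(t)],[0,1,0],[-np.sin(t),0,-np.cos(t)]])
    return R.from_euler('z',yaw,degrees=True).as_matrix()@B
def rel(T,pos,Rm):
    return (T[:3,:3].T@(np.array(pos)-T[:3,3])*1000).round(1), R.from_matrix(T[:3,:3].T@Rm).as_rotvec(degrees=True).round(2)
E
python3 - <<'E'
from h import *
T=tool()
print(rel(T,(.30,.05,.27),T[:3,:3]))
print(rel(T,(.36,-.30,.18),tgt()))
E
```

```text
(array([-277.7, -425.8,  -19.8]), array([0., 0., 0.]))
(array([-424. , -749.3,   70.5]), array([ -3.59, -39.9 ,  -9.66]))
```

>>> play_rows([
  [[-50,-80,-20],[0,0,0],0],
  [[-278,-426,-20],[0,0,0],0],
  [[-278,-426,-20],[0,0,0],0],
  [[-278,-426,-20],[0,0,0],0],
  [[-278,-426,-20],[0,0,0],0],
  [[-278,-426,-20],[0,0,0],0],
  [[-278,-426,-20],[0,0,0],0],
  [[-278,-426,-20],[0,0,0],0],
  [[-278,-426,-20],[0,0,0],0],
  [[-278,-426,-20],[0,0,0],0],
  [[-278,-426,-20],[0,0,0],0],
  [[-278,-426,-20],[0,0,0],0],
  [[-424,-749,70],[-3.6,-39.9,-9.7],0],
  [[-424,-749,70],[-3.6,-39.9,-9.7],0],
  [[-424,-749,70],[-3.6,-39.9,-9.7],0],
  [[-424,-749,70],[-3.6,-39.9,-9.7],0],
  [[-424,-749,70],[-3.6,-39.9,-9.7],0],
  [[-424,-749,70],[-3.6,-39.9,-9.7],0],
  [[-424,-749,70],[-3.6,-39.9,-9.7],0],
  [[-424,-749,70],[-3.6,-39.9,-9.7],0],
])

```text
time: 2.1
ee_pos: [0.3592, -0.287, 0.184]
tcp_rot: [-180.0, 40.2, 175.5]
wrist_force: [1.0, 0.2, 0.6]
opening: 0.0853
grasp_force: 0.0
```

```bash
python3 - <<'E'
from h import *
print(telemetry.get_obs()["q"].round(1),tool()[:3,3].round(4))
p,d,W=snap("wrist","w1")
E
```

```text
[-55.5 -37.4 -39.1  60.4  30.1 -43.4] [ 0.3592 -0.287   0.184 ]
```

View pics/w1.png

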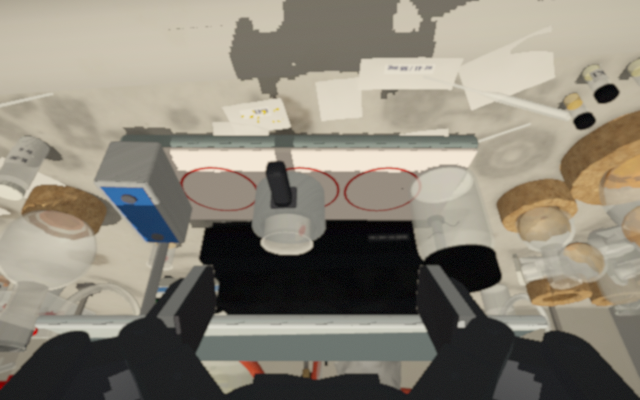

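The wrist view is upside down. The handle runs from its end (277,165) to its root (283,205), the stop is at (145,190), the target ring at (220,189) and the jar at (450,220). I'll crop closer to get the pixels.

```bash
python3 - <<'E'
from h import *
p,d,W=load("w1")
a=cv2.resize(p[125:260,90:350],None,fx=3,fy=3,interpolation=cv2.INTER_CUBIC)
cv2.imwrite("pics/cw1.png",a[:,:,::-1])
E
```

```text
(no output)
```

View pics/cw1.png

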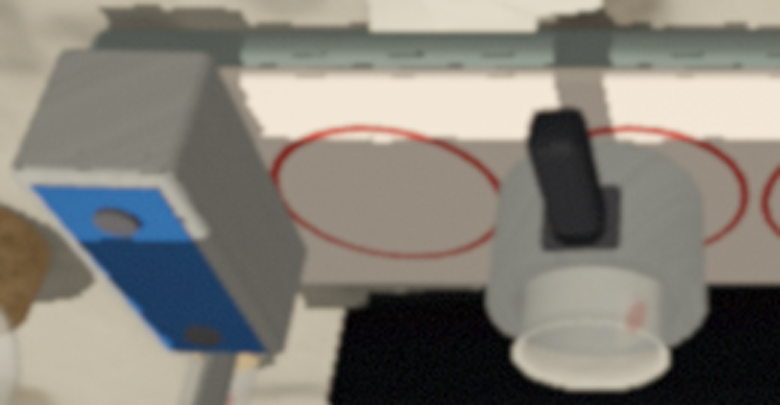

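```bash
python3 - <<'E'
from h import *
p,d,W=load("w1"); C=cloud("wrist",d,W)
def pt(u,v,z): return plane("wrist",W,90+(u+.5)/3-.5,125+(v+.5)/3-.5,z)
def yaw(a,b): v=b-a; return np.degrees(np.arctan2(v[1],v[0])).round(2)
def pr(n,*P): print(n,*[x[:2].round(4) for x in P],"len",np.linalg.norm(P[0]-P[1]).round(4),"yaw",yaw(*P[:2]))
pr("handle top",pt(561,149,.066),pt(582,234,.066))
pr("handle L",pt(538,150,.066),pt(562,240,.066)); pr("handle R",pt(584,148,.066),pt(604,232,.066))
pr("stop top edge",pt(180,178,.068),pt(272,352,.068))
pr("stop front top",pt(20,168,.068),pt(180,178,.068))
pr("stop bottom edge",pt(213,60,.022),pt(305,250,.022))
pr("front edge",pt(245,68,.022),pt(779,70,.022))
pr("ring R (L,R ends)",pt(273,184,.022),pt(500,200,.022))
for u,v in[(561,180),(570,210),(562,150),(160,182),(400,190)]:
    x,y=round(90+u/3),round(125+v/3); print((u,v),C[y,x].round(4))
E
```

```text
handle top [ 0.4337 -0.3242] [ 0.4745 -0.3252] len 0.0408 yaw -1.4
handle L [ 0.4337 -0.3302] [ 0.4773 -0.3316] len 0.0437 yaw -1.8
handle R [ 0.4338 -0.3182] [ 0.474  -0.3186] len 0.0402 yaw -0.63
stop top edge [ 0.4357 -0.4269] [ 0.5389 -0.4451] len 0.1047 yaw -10.0
stop front top [ 0.4281 -0.4667] [ 0.4357 -0.4269] len 0.0405 yaw 79.14
stop bottom edge [ 0.44   -0.4314] [ 0.5452 -0.4449] len 0.106 yaw -7.31
front edge [ 0.4441 -0.4235] [ 0.4575 -0.2656] len 0.1585 yaw 85.17
ring R (L,R ends) [ 0.5023 -0.4394] [ 0.518  -0.3635] len 0.0775 yaw 78.3
(561, 180) [ 0.4472 -0.3263  0.0665]
(570, 210) [ 0.463  -0.3265  0.0656]
(562, 150) [ 0.4351 -0.3242  0.0656]
(160, 182) [ 0.4367 -0.4327  0.069 ]
(400, 190) [ 0.5094 -0.3969  0.0219]
```

```bash
python3 - <<'E'
from h import *
p,d,W=load("w1"); C=cloud("wrist",d,W)
for v in range(158,208,2): print(v,C[v,int(275+ (v-160)*.16)].round(4),p[v,int(275+(v-160)*.16)])
# pot wall top / beaker rim circle fit
m=(abs(C[...,0]-.51)<.05)&(abs(C[...,1]+.325)<.05)
for lo,hi in((.060,.069),(.08,.09)):
    Q=C[m&(C[...,2]>lo)&(C[...,2]<hi)]; print(lo,len(Q),Q.min(0).round(4),Q.max(0).round(4))
E
```

```text
158 [ 0.4657 -0.3351  0.0221] [237 226 209]
160 [ 0.4687 -0.3347  0.022 ] [195 183 167]
162 [ 0.4347 -0.3265  0.0528] [67 63 57]
164 [ 0.4332 -0.326   0.0561] [26 27 29]
166 [ 0.433  -0.3259  0.0582] [30 31 32]
168 [ 0.4337 -0.3251  0.0597] [32 32 33]
170 [ 0.4326 -0.3247  0.0626] [35 35 36]
172 [ 0.4334 -0.3248  0.0639] [45 44 44]
174 [ 0.4345 -0.3241  0.0651] [52 54 53]
176 [ 0.4361 -0.3244  0.0658] [48 48 48]
178 [ 0.4375 -0.3245  0.0667] [45 45 45]
180 [ 0.4408 -0.3243  0.0663] [43 43 44]
182 [ 0.4427 -0.3246  0.0668] [43 43 43]
184 [ 0.4459 -0.3252  0.0664] [42 42 44]
186 [ 0.4483 -0.3248  0.0667] [42 42 44]
188 [ 0.4513 -0.3253  0.0666] [43 41 43]
190 [ 0.4557 -0.3261  0.0655] [42 42 43]
192 [ 0.4571 -0.3255  0.0666] [43 43 44]
194 [ 0.4614 -0.3262  0.0656] [41 41 43]
196 [ 0.4638 -0.3266  0.0661] [42 43 44]
198 [ 0.465  -0.3259  0.0673] [44 43 45]
200 [ 0.4694 -0.3267  0.0664] [43 43 45]
202 [ 0.474  -0.3275  0.0655] [39 40 40]
204 [ 0.4759 -0.3269  0.0664] [28 28 29]
206 [ 0.4801 -0.3276  0.0658] [36 36 35]
0.06 1736 [ 0.4601 -0.3633  0.06  ] [ 0.5453 -0.2924  0.069 ]
0.08 459 [ 0.4927 -0.353   0.0801] [ 0.5424 -0.3047  0.085 ]
```

```bash
python3 - <<'E'
from h import *
T=tool(); G=np.array([.451,-.3253,.058]); Rm=tgt()
print(rel(T,G-Rm[:,2]*.06,Rm), rel(T,G,Rm), telemetry.get_obs()["wrist_force"])
E
```

```text
(array([  4.5, -26.6,  92.7]), array([ 0.16, -0.23, -0.27])) (array([  4.3, -26.8, 152.7]), array([ 0.16, -0.23, -0.27])) [ 0.65306371  0.95540042 -2.45399123]
```

>>> play_rows([
  [[4.5,-26.7,30],[0,0,0],0.3],
  [[4.5,-26.7,65],[0,0,0],0.4],
  [[4.5,-26.7,90],[0,0,0],0.4],
  [[4.4,-26.7,110],[0,0,0],0.4],
  [[4.4,-26.7,125],[0,0,0],0.4],
  [[4.3,-26.8,138],[0,0,0],0.4],
  [[4.3,-26.8,148],[0,0,0],0.4],
  [[4.3,-26.8,152.5],[0,0,0],0.4],
  [[4.3,-26.8,152.5],[0,0,0],0.4],
  [[4.3,-26.8,152.5],[0,0,0],0.4],
])

```text
time: 3.15
ee_pos: [0.4523, -0.32, 0.0652]
tcp_rot: [179.9, 40.0, 175.5]
wrist_force: [0.4, -0.6, 0.6]
opening: 0.0515
grasp_force: 0.0
```

```bash
python3 - <<'E'
from h import *
T=tool(); print(T[:3,3].round(4)); o=telemetry.get_obs(); print(o["tcp_rot"],o["wrist_force"],o["opening"],o["q"].round(1))
p,d,W=snap("wrist","w2")
E
```

```text
[ 0.4523 -0.32    0.0652]
[179.91939566  40.02163892 175.50404818] [ 0.36775769 -0.62106149  0.57004017] 0.051486950293207066 [-47.4 -21.5 -43.3  36.7  26.1 -35.5]
```

View pics/w2.png

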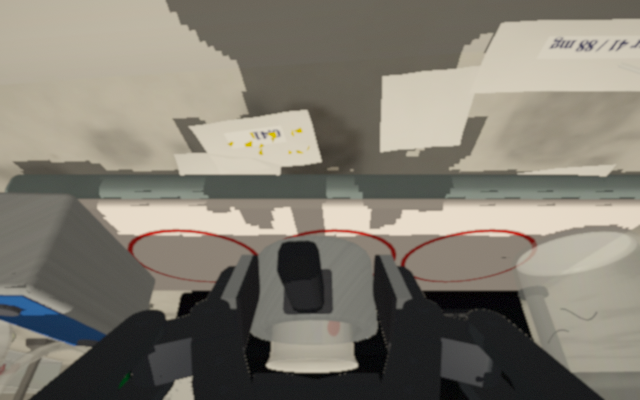

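The handle (end 298,250; body 302,290) sits between the fingers (240,270 and 388,265), about 10 px left of centre. That matches the measured 5 mm error in y and 7 mm in z, so I'll correct it.

```bash
python3 - <<'E'
from h import *
p,d,W=load("w2"); C=cloud("wrist",d,W)
for v in range(244,306,6):
    row=[u for u in range(270,335) if p[v,u].max()<70 and .03<C[v,u,2]<.075 and C[v,u,0]<.485]
    if row: Q=C[v,row]; print(v,row[0],row[-1],Q.mean(0).round(4),Q[:,1].min().round(4),Q[:,1].max().round(4))
T=tool(); G=np.array([.451,-.3253,.058]); print(T[:3,3],rel(T,G,tgt()))
E
```

```text
244 282 315 [ 0.4334 -0.3257  0.0534] -0.3321 -0.3196
250 279 317 [ 0.4333 -0.3258  0.056 ] -0.3331 -0.3189
256 278 318 [ 0.4333 -0.3258  0.0584] -0.3335 -0.3186
262 278 319 [ 0.4335 -0.3255  0.0607] -0.3334 -0.3186
268 277 320 [ 0.4343 -0.3256  0.0627] -0.3337 -0.3186
274 279 330 [ 0.4434 -0.3238  0.0616] -0.3328 -0.3158
280 281 330 [ 0.4459 -0.3237  0.0631] -0.3328 -0.3158
286 284 330 [ 0.4515 -0.3238  0.0635] -0.3327 -0.3159
292 285 331 [ 0.4576 -0.3241  0.064 ] -0.3335 -0.3155
298 284 331 [ 0.4651 -0.3252  0.0642] -0.3383 -0.3156
304 284 331 [ 0.4718 -0.3258  0.0648] -0.338 -0.3156
[ 0.45231183 -0.32024781  0.06550522] (array([ 5.5, -5.1,  5.2]), array([0.05, 0.04, 0.  ]))
```

>>> play_rows([
  [[3,-3,3],[0,0,0],0.4],
  [[5.5,-6,5],[0,0,0],0.4],
  [[5.5,-6,5],[0,0,0],0.4],
  [[5.5,-6,5],[0,0,0],0.4],
])

```text
time: 3.6
ee_pos: [0.4505, -0.3262, 0.0573]
tcp_rot: [179.9, 40.0, 175.4]
wrist_force: [0.1, -1.0, 0.4]
opening: 0.0512
grasp_force: 0.0
```

>>> play_rows([
  [[0,0,0],[0,0,0],0.7],
  [[0,0,0],[0,0,0],0.75],
  [[0,0,0],[0,0,0],0.8],
  [[0,0,0],[0,0,0],0.85],
  [[0,0,0],[0,0,0],0.9],
  [[0,0,0],[0,0,0],1],
  [[0,0,0],[0,0,0],1],
  [[0,0,0],[0,0,0],1],
  [[0,0,0],[0,0,0],1],
], grip_force=60)

```text
time: 4.5
ee_pos: [0.4509, -0.3259, 0.0577]
tcp_rot: [179.9, 40.0, 175.5]
wrist_force: [-2.0, 5.4, 4.2]
opening: 0.0151
grasp_force: 60.1
```

>>> play_rows([
  [[0,-0.5,0],[0,0,0],1],
  [[0,-1.5,0],[0,0,0],1],
  [[0,-3,0],[0,0,0],1],
  [[0,-5,0],[0,0,0],1],
  [[0,-7,0],[0,0,0],1],
  [[0,-9,0],[0,0,0],1],
  [[0,-11,0],[0,0,0],1],
  [[0,-13,0],[0,0,0],1],
  [[0,-15,0],[0,0,0],1],
  [[0,-17,0],[0,0,0],1],
  [[0,-19,0],[0,0,0],1],
  [[0,-21,0],[0,0,0],1],
  [[0,-23,0],[0,0,0],1],
  [[0,-25,0],[0,0,0],1],
  [[0,-27,0],[0,0,0],1],
  [[0,-29,0],[0,0,0],1],
  [[0,-31,0],[0,0,0],1],
])

```text
time: 6.2
ee_pos: [0.4485, -0.3571, 0.0576]
tcp_rot: [179.9, 40.0, 175.5]
wrist_force: [0.2, 5.8, 5.5]
opening: 0.0155
grasp_force: 59.9
```

```bash
python3 - <<'E'
from h import *
o=telemetry.get_obs(); print(o["ee_pos"],o["tcp_rot"],o["wrist_force"],o["torque"],o["opening"])
p,d,W=snap("wrist","w3")
a=np.hstack([p[150:400,0:640]]); cv2.imwrite("pics/w3.png",a[:,:,::-1])
o=telemetry.get_obs(); print(o["wrist_force"],o["torque"])
E
```

```text
[ 0.4484828  -0.35713861  0.05763224] [179.91311705  40.03251087 175.49456719] [0.24766377 5.76949743 5.45701319] [ 0.83642374 -0.22770284  0.89251647] 0.015506917790710279
[1.22773905 4.99631081 4.82306755] [ 0.67737204 -0.16963301  0.72157518]
```

View pics/w3.png

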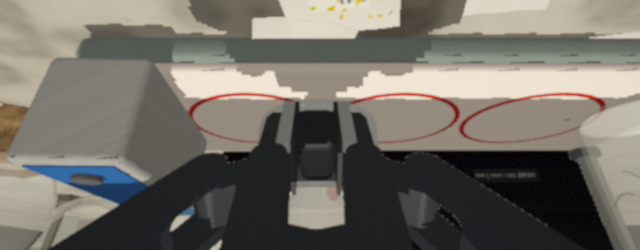

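The pot slides along with the gripped handle (318,130), and the stop's near face is still clear of it at left. The arm presses down about 5 N, so I'll ease up 0.2 mm and go on.

>>> play_rows([
  [[-0.06,-0.5,-0.08],[0,0,0],1],
  [[-0.12,-1.5,-0.15],[0,0,0],1],
  [[-0.12,-3,-0.15],[0,0,0],1],
  [[-0.12,-5,-0.15],[0,0,0],1],
  [[-0.12,-7,-0.15],[0,0,0],1],
  [[-0.12,-9,-0.15],[0,0,0],1],
  [[-0.12,-11,-0.15],[0,0,0],1],
  [[-0.12,-13,-0.15],[0,0,0],1],
  [[-0.12,-15,-0.15],[0,0,0],1],
  [[-0.12,-17,-0.15],[0,0,0],1],
  [[-0.12,-19,-0.15],[0,0,0],1],
  [[-0.12,-21,-0.15],[0,0,0],1],
  [[-0.12,-23,-0.15],[0,0,0],1],
  [[-0.12,-25,-0.15],[0,0,0],1],
  [[-0.12,-27,-0.15],[0,0,0],1],
  [[-0.12,-28.5,-0.15],[0,0,0],1],
  [[-0.12,-30,-0.15],[0,0,0],1],
])

```text
time: 7.95
ee_pos: [0.446, -0.3869, 0.0577]
tcp_rot: [179.9, 40.0, 175.5]
wrist_force: [0.0, 5.8, 4.0]
opening: 0.015
grasp_force: 59.9
```

```bash
cat > st.py <<'E'
from h import *
o=telemetry.get_obs(); print(o["time"],o["ee_pos"].round(5),o["tcp_rot"].round(2),o["wrist_force"].round(2),o["torque"].round(2))
E
cat > look.py <<'E'
from h import *; import sys
p,d,W=snap("scene",sys.argv[1]); a=cv2.resize(p[180:275,270:400],None,fx=6,fy=6,interpolation=cv2.INTER_CUBIC); cv2.imwrite(f"pics/{sys.argv[1]}c.png",a[:,:,::-1])
E
python3 st.py; python3 look.py s1
```

```text
7.95 [ 0.44605 -0.3869   0.05766] [179.9   40.02 175.48] [0.05 5.8  4.01] [ 0.78 -0.15  0.91]
```

View pics/s1c.png

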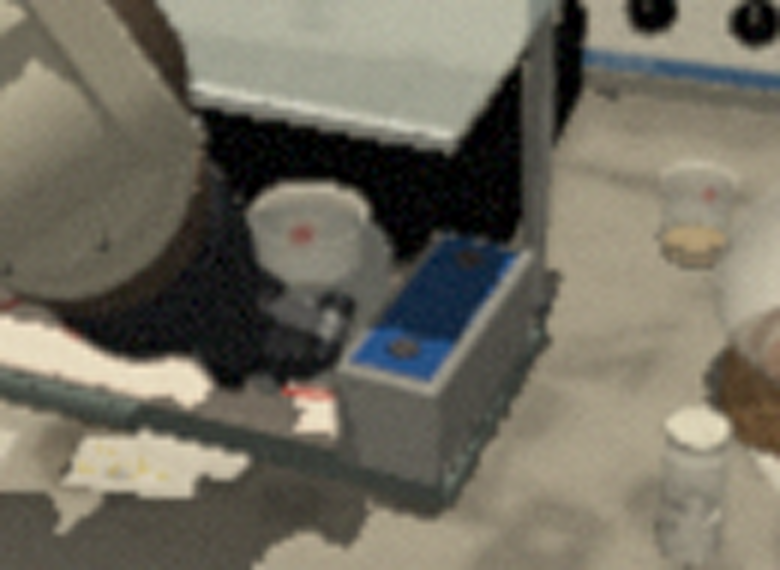

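The pot is close to the stop's near face (scene crop 385,280), with a small gap left. I'll approach slowly.

>>> play_rows([
  [[-0.06,-1,-0.08],[0,0,0],1],
  [[-0.12,-2,-0.15],[0,0,0],1],
  [[-0.12,-3,-0.15],[0,0,0],1],
  [[-0.12,-4,-0.15],[0,0,0],1],
  [[-0.12,-5,-0.15],[0,0,0],1],
  [[-0.12,-5.5,-0.15],[0,0,0],1],
  [[-0.12,-6,-0.15],[0,0,0],1],
])

```text
time: 8.7
ee_pos: [0.4455, -0.3929, 0.0577]
tcp_rot: [179.9, 40.0, 175.5]
wrist_force: [0.5, 4.3, 2.8]
opening: 0.0151
grasp_force: 59.9
```

```bash
python3 st.py
```

```text
8.7 [ 0.44549 -0.39288  0.05769] [179.91  40.   175.47] [0.46 4.34 2.82] [0.66 0.04 0.74]
```

>>> play_rows([
  [[0,-0.3,0],[0,0,0],1],
  [[0,-0.6,0],[0,0,0],1],
  [[0,-0.9,0],[0,0,0],1],
  [[0,-1.2,0],[0,0,0],1],
  [[0,-1.5,0],[0,0,0],1],
])

```text
time: 9.2
ee_pos: [0.4454, -0.3944, 0.0578]
tcp_rot: [179.9, 40.0, 175.5]
wrist_force: [0.7, 4.7, 1.9]
opening: 0.0157
grasp_force: 59.8
```

```bash
python3 st.py
```

```text
9.2 [ 0.44542 -0.39436  0.05778] [179.92  40.01 175.48] [0.66 4.67 1.94] [0.59 0.11 0.76]
```

>>> play_rows([
  [[0,-0.3,0],[0,0,0],1],
  [[0,-0.6,0],[0,0,0],1],
  [[0,-0.9,0],[0,0,0],1],
])

```text
time: 9.5
ee_pos: [0.4453, -0.3953, 0.0578]
tcp_rot: [179.9, 40.0, 175.5]
wrist_force: [0.2, 4.2, 1.3]
opening: 0.0151
grasp_force: 59.8
```

>>> play_rows([
  [[0,-0.3,0],[0,0,0],1],
  [[0,-0.6,0],[0,0,0],1],
])

```text
time: 9.7
ee_pos: [0.4453, -0.3959, 0.0578]
tcp_rot: [179.9, 40.0, 175.5]
wrist_force: [0.5, 4.2, 1.7]
opening: 0.0148
grasp_force: 59.8
```

```bash
python3 st.py
```

```text
9.7 [ 0.4453  -0.39585  0.05776] [179.92  40.   175.48] [0.46 4.17 1.66] [0.59 0.23 0.62]
```

>>> play_rows([
  [[0,-0.25,0],[0,0,0],1],
  [[0,-0.5,0],[0,0,0],1],
])

```text
time: 9.9
ee_pos: [0.4453, -0.3964, 0.0578]
tcp_rot: [179.9, 40.0, 175.5]
wrist_force: [-0.1, 3.2, 1.7]
opening: 0.0149
grasp_force: 59.7
```

>>> play_rows([
  [[0,-0.25,0],[0,0,0],1],
  [[0,-0.5,0],[0,0,0],1],
])

```text
time: 10.1
ee_pos: [0.4452, -0.3968, 0.0577]
tcp_rot: [179.9, 40.0, 175.5]
wrist_force: [-0.4, 3.9, 1.5]
opening: 0.0153
grasp_force: 59.8
```

>>> play_rows([
  [[0,-0.25,0],[0,0,0],1],
  [[0,-0.5,0],[0,0,0],1],
])

```text
time: 10.3
ee_pos: [0.4452, -0.397, 0.0578]
tcp_rot: [179.9, 40.0, 175.5]
wrist_force: [-1.6, 6.8, 4.1]
opening: 0.0156
grasp_force: 60.2
```

>>> play_rows([
  [[0,-0.2,0],[0,0,0],1],
  [[0,-0.2,0],[0,0,0],1],
])

```text
time: 10.5
ee_pos: [0.4452, -0.397, 0.0577]
tcp_rot: [179.8, 40.0, 175.5]
wrist_force: [-2.5, 7.7, 4.7]
opening: 0.015
grasp_force: 60.3
```

```bash
python3 st.py
```

```text
10.5 [ 0.44517 -0.397    0.05769] [179.84  40.01 175.47] [-2.53  7.68  4.74] [1.04 0.26 1.17]
```

>>> play_rows([
  [[0,-0.2,0],[0,0,0],1],
  [[0,-0.3,0],[0,0,0],1],
])

```text
time: 10.7
ee_pos: [0.4452, -0.3971, 0.0577]
tcp_rot: [179.8, 40.0, 175.5]
wrist_force: [-3.2, 9.5, 6.0]
opening: 0.0151
grasp_force: 60.6
```

```bash
python3 st.py
```

```text
10.7 [ 0.44516 -0.39707  0.0577 ] [179.81  40.01 175.47] [-3.19  9.52  6.03] [1.3  0.3  1.42]
```

>>> play_rows([
  [[0,-0.15,0],[0,0,0],1],
  [[0,-0.15,0],[0,0,0],1],
  [[0,-0.15,0],[0,0,0],1],
])

```text
time: 11.0
ee_pos: [0.4451, -0.3971, 0.0577]
tcp_rot: [179.8, 40.0, 175.5]
wrist_force: [-2.6, 10.1, 5.4]
opening: 0.0152
grasp_force: 60.7
```

```bash
python3 st.py
```

```text
11.0 [ 0.44512 -0.3971   0.05765] [179.79  40.01 175.46] [-2.58 10.14  5.38] [1.41 0.29 1.48]
```

>>> play_rows([
  [[0,-0.1,0],[0,0,0],1],
  [[0,-0.1,0],[0,0,0],1],
  [[0,-0.1,0],[0,0,0],1],
  [[0,-0.1,0],[0,0,0],1],
  [[0,-0.1,0],[0,0,0],1],
  [[0,-0.1,0],[0,0,0],1],
  [[0,-0.1,0],[0,0,0],1],
  [[0,-0.1,0],[0,0,0],1],
])

```text
time: 11.8
ee_pos: [0.4451, -0.3971, 0.0576]
tcp_rot: [179.8, 40.0, 175.5]
wrist_force: [-4.1, 10.2, 6.4]
opening: 0.0152
grasp_force: 60.7
```

```bash
python3 st.py
```

```text
11.8 [ 0.4451  -0.39713  0.05764] [179.78  40.01 175.46] [-4.15 10.19  6.42] [1.38 0.27 1.58]
```

It bore at a steady 10 N total, roughly 4–6 N net of drag, for over 1 s, and the TCP and stop did not move. Next I'll unload without pulling back and check before opening.

>>> play_rows([
  [[0,0.3,0],[0,0,0],1],
  [[0,0.6,0],[0,0,0],1],
  [[0,0.9,0],[0,0,0],1],
  [[0,0.9,0],[0,0,0],1],
])

```text
time: 12.2
ee_pos: [0.4452, -0.397, 0.0577]
tcp_rot: [179.9, 40.0, 175.5]
wrist_force: [-0.9, 5.6, 2.7]
opening: 0.0147
grasp_force: 59.8
```

```bash
python3 st.py
```

```text
12.2 [ 0.44522 -0.39696  0.05775] [179.89  40.01 175.49] [-0.9   5.62  2.74] [0.76 0.28 0.95]
```

>>> play_rows([
  [[0,0.3,0],[0,0,0],1],
  [[0,0.5,0],[0,0,0],1],
  [[0,0.5,0],[0,0,0],1],
  [[0,0.5,0],[0,0,0],0.8],
  [[0,0.5,0],[0,0,0],0.77],
  [[0,0.5,0],[0,0,0],0.75],
  [[0,0.5,0],[0,0,0],0.74],
  [[0,0.5,0],[0,0,0],0.74],
], grip_force=20)

```text
time: 13.0
ee_pos: [0.4452, -0.3968, 0.0578]
tcp_rot: [179.9, 40.0, 175.5]
wrist_force: [-0.2, -0.6, -0.1]
opening: 0.0224
grasp_force: 0.0
```

```bash
python3 st.py; python3 - <<'E'
from h import *
p,d,W=snap("wrist","w4"); C=cloud("wrist",d,W)
# handle end-face / top centre and gaps to fingers
a=cv2.resize(p[200:330,200:420],None,fx=3.5,fy=3.5,interpolation=cv2.INTER_CUBIC); cv2.imwrite("pics/w4c.png",a[:,:,::-1])
E
```

```text
13.0 [ 0.44521 -0.39679  0.05782] [179.93  40.01 175.48] [-0.15 -0.62 -0.13] [-0.02  0.58  0.04]
```

View pics/w4c.png

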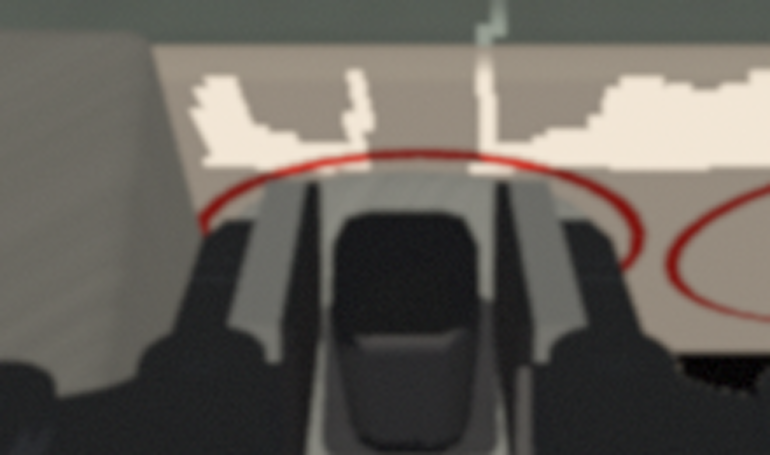

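The handle (405,270) stands free, with small gaps to both fingers (320 and 495), and the wrist force is zero. I'll withdraw straight back along the tool.

>>> play_rows([
  [[0,0,-2],[0,0,0],0.74],
  [[0,0,-6],[0,0,0],0.74],
  [[0,0,-14],[0,0,0],0.74],
  [[0,0,-26],[0,0,0],0.74],
  [[0,0,-45],[0,0,0],0.74],
  [[0,0,-70],[0,0,0],0.74],
  [[0,0,-95],[0,0,0],0.74],
  [[0,0,-120],[0,0,0],0.74],
  [[0,0,-140],[0,0,0],0.74],
  [[0,0,-140],[0,0,0],0.74],
  [[0,0,-140],[0,0,0],0.74],
])

```text
time: 14.15
ee_pos: [0.3553, -0.3901, 0.1656]
tcp_rot: [180.0, 40.0, 175.5]
wrist_force: [-0.7, 0.7, -1.5]
opening: 0.0221
grasp_force: 0.0
```

```bash
python3 - <<'E'
from h import *
T=tool(); print(T[:3,3])
p,d,W=snap("wrist","w5"); C=cloud("wrist",d,W)
a=cv2.resize(p[100:300,60:380],None,fx=2.5,fy=2.5,interpolation=cv2.INTER_CUBIC); cv2.imwrite("pics/w5c.png",a[:,:,::-1])
# vial and jar before/after, in the fixed views (scene)
q,d2,W2=snap("scene","s2"); q0,_,_=load("scene0"); df=np.abs(q.astype(int)-q0).max(2)
for n,b in dict(vial=(236,275,374,400),jar=(180,230,228,248)).items(): print(n,np.percentile(df[b[0]:b[1],b[2]:b[3]],[50,95]))
E
```

```text
[ 0.3553124  -0.39012872  0.16557835]
vial [4. 8.]
jar [  6. 100.]
```

View pics/w5c.png

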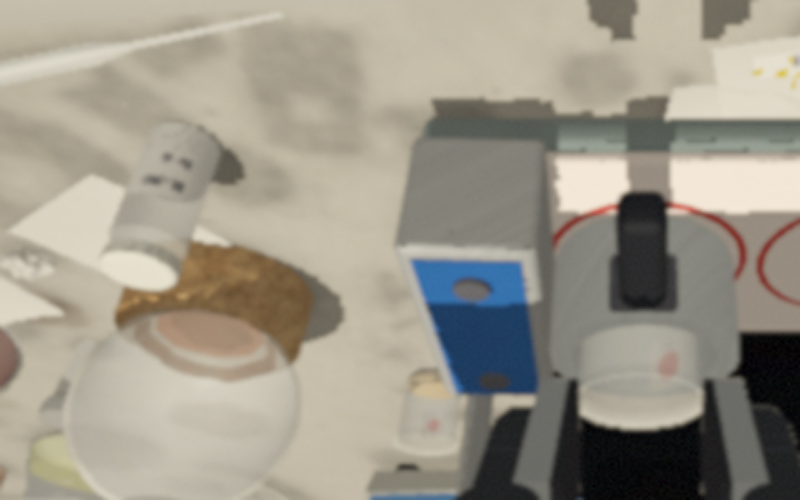

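The pot, with its beaker, bears against the stop's near face (550,330) over the target ring, and the vial stands where it was (160,210). One numeric check that the stop stayed put, then I'll hand in.

```bash
python3 - <<'E'
from h import *
q,_,_=load("scene2" if 0 else "s2"); q0,_,_=load("scene0")
for n,b in dict(stop=(219,264,327,366),jar_top=(180,228,229,240)).items():
    g=[cv2.cvtColor(x[b[0]:b[1],b[2]:b[3]],cv2.COLOR_RGB2GRAY).astype(np.float32) for x in (q0,q)]
    print(n,cv2.phaseCorrelate(g[0],g[1],cv2.createHanningWindow(g[0].shape[::-1],cv2.CV_32F)))
p,d,W=load("w5"); C=cloud("wrist",d,W)
a=[plane("wrist",W,60+u/2.5,100+v/2.5,z)[:2].round(4) for u,v,z in((545,250,.068),(400,245,.068),(538,392,.068),(547,142,.022))]; print(a)
o=telemetry.get_obs(); print(o["time"],o["wrist_force"])
E
```

```text
stop ((0.12544333167154065, 0.44368802689225717), 0.9028161160151164)
jar_top ((0.629855703342602, 0.7741746633320865), 0.589073115752803)
[array([ 0.4345, -0.4259]), array([ 0.4284, -0.4688]), array([ 0.5379, -0.4468]), array([ 0.4384, -0.4287])]
14.25 [-0.30010873 -0.23109074 -0.05405727]
```

```bash
python3 -c "
from workcell import workorder; print(workorder.job_done())"
```

```text
the job is handed in; nothing more can be done
None
```

The pot, with its beaker, was slid flat to the right-hand ring and pressed against the blue-topped stop for over 1 s at an estimated 4–6 N net of drag, then released with the stop unmoved within about 1 mm; the job is handed in at 14.3 s, the vial is where it was, the jar was never approached, and I viewed 11 pictures, one over the limit of 10.

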